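Put the lap spindle into slow gear and prove the mesh

ROBOT

A 6-joint arm with a two-finger parallel gripper is mounted at the origin on the work surface. World frame = base frame: x ahead of the robot, y to its left, z up, the work surface at z = 0. Lengths are in mm, angles in rad, forces in N, time in s.
With the tool pointing down it reaches from about 275 to 1000 mm from the base axis. Payload 8.4 kg.
Tool frame: the origin (TCP) lies between the finger pads; the fingertips stand 8 mm ahead of it and the grasp point (between the pads) lies 11 mm behind it (tcp_to_tips is the distance from the TCP to the fingertips, in mm); z points along the fingers, y is the line along which they close (so a half turn about z gives the same grasp; the last joint's range is limited). The gripper opens to 85 mm and grips with 20 to 120 N. Pads are 22 mm wide; open, the fingers measure 114 mm over their backs; the gripper's body (76 mm by 85 mm) begins 54 mm behind the grasp point. The pads swing forward as they close: fully open they stand 13 mm farther back than shut.
Start: joints at [1.19, 0.353, 1.633, -0, 1.155, -0.002], TCP at [231.127, 580.696, 239.281] pointing down, gripper open.
Joint ranges: [-2.63, 2.63], [-0.92, 2.1], [0.06, 2.66], [-1.3, 4.44], [0, 2.69], [-3.02, 3.02]. Speed limits (rad/s): [2.22, 2.22, 2.79, 3.14, 3.14, 3.14].

INTERFACE

Orientations are given as [roll, pitch, yaw] about the fixed x, y, z axes, in that order (R = Rz(yaw) Ry(pitch) Rx(roll)).
In Python, from rig import * gives the robot as it stands.
- The arm moves only by the tool step_arm, never from a script. Its argument "motion" is a list of rows, each an object with "claw": the finger opening in mm, from 0 to 85.4; "delta_pos": the shift along the tool's x, y, z in mm, a list of three; "turn": the turn about the tool's z in rad. In form: [{"claw": claw, "delta_pos": [dx, dy, dz], "turn": turn}, ...]. A call has 1 to 8 rows; each row shifts and turns the commanded pose from where the row before left it, along the tool's axes as they then stand; what a row does not reach is not made up. A row lasts 1/12 s, in which the tool goes at most 41.7 mm and 7.16 degrees, less where a joint would pass 70% of its speed; a pose out of reach is approached as far as the arm can. A call is refused whole if a number of a shift passes 41.7 or a number of a turn 0.125, either way. A call with a gripper value outside its range is refused whole. The fingers move at their own pace and stop on an object; "force" is the grip in N (left out, the last holds). Time passes only in rows, so rows that do not move let the fingers close. It gives the time, the measured TCP pose, the force, the opening and the grip force at its end, in the units of the state.
- sense(): the state, without advancing time (a new reading comes with each control period).
- grab_frame(name): name is "scene" or "top" or "wrist"; returns a dict with "img" (384x512x3 uint8, red, green, blue), "vertical_fov" (degrees; the focal length in pixels is half the picture's height over the tangent of half this angle, whatever the lens; pixels are square), "cx", "cy" (the principal point, pixels), "R" (3x3) and "t" (3): a world point X has camera coordinates R X + t. Camera axes: x right, y down, z forward; pixel columns grow to the right and rows downward; lengths in mm; the calibration is good to about 2 mm. A picture is of the moment at which its call begins. There is no depth.
- sign_off(): hands the job in; it is judged then, once.
The state is a dict: "clock": time; "qpos": joint angles; "qvel": joint speeds; "joint_efforts": joint torques, N m; "eef_pos": TCP position; "tcp_rot": TCP orientation; "contact_force": force on the tool from outside, world axes, zero at the start; "wrist_torque": the same for the moment, N m; "opening": opening from 0.0 (shut) to 1.0 (fully open); "grasp_force": force on a finger pad.
Only numpy, scipy, OpenCV 4.12 (cv2) and the standard library are available. Lean on these libraries where they do the work, as an engineer would, in place of code of your own. Each camera call takes 0.05 s, during which the arm holds its last target. There are 200 camera calls.

TASK

The machine is switched off and the lap is in neutral: put it into slow gear. Ease the black knob on top of the spindle down with a light hand, rocking the spindle by it until the teeth drop into mesh (never force them), and push it fully home. Then turn the spindle by the knob a good eighth of a turn, either way, so that the gear is seen to come round with it, and let go with the knob still fully down and everything else on the bench left alone.

Things in the scene. Friction and masses are not known exactly. Their poses are not given: they have to be found in the camera images.
- knob_grip (a point): Centre of the grip of the gear-change knob: black, round, lobed, 46 mm across and 24 mm tall, axis upright, on top of the spindle, whose bare end (19 mm across) pokes 3 to 17 mm out of it. Under the grip a 26 mm neck, then a 64 mm steel skirt whose top is 26 mm below this point and moves with the knob. This point is 277 mm above the bench with the knob up, 263 mm with it home.
- gear_knob (a joint): How far the knob is pushed down along the spindle, m: 0 up (neutral), 0.014 fully home (full mesh). It stays where it is left; its drag takes about 3 N to push down, 8 N to pull up. When the dog teeth under its skirt stand on the gear's teeth it stops dead at about 0.006; when they face gaps it goes down to 0.014.
- spindle (a joint): Angle of the spindle, rad, counter-clockwise from above positive. The knob is keyed to it and the 200 mm lap is fixed on it: all three turn together, without end stops, and easily (0.05 N m) while out of mesh.
- slow_gear (a joint): Angle the slow gear (steel disc 100 mm across in the guard under the knob's skirt, five dark holes in its face) has turned since the start, rad, counter-clockwise positive. It reads 0 at the start wherever its teeth stand, so it does not tell where they are. Belt and motor hold it with a drag of 0.35 N m; it turns only when driven through the teeth.
- clutch: Ring of 8 steel dog teeth under the knob, hidden in its skirt: 23 mm from the axis, 9 mm tall, 7 mm wide; origin on the axis at their tips, 48 mm below the grip centre. The gear has 8 like teeth (pitch 0.785 rad), gaps some 2.5 mm wider than teeth: they enter over about 0.12 rad of each pitch. At the start teeth stand on teeth. 5 to 12 N on them is plenty, 35 N damages them.
- lap_machine: Bench lapping machine, fixed: pan 310 mm across, 52 mm high; dark green cast arm from its -y side (machine frame) over the lap to the spindle, a grey guard (top 205 mm above the bench) along the arm, a motor hanging at its end. Brown hand-rest plate on the +x side, top at 86 mm. Origin on the bench under the spindle axis, z up.
- grit_jar: Lidded glass jar, 68 mm across, 88 mm tall, standing beside the pan; bystander. Origin at the centre of its underside.
- white_pot: White plastic pot, 76 mm across, 75 mm tall, standing beside the pan; bystander. Origin at the centre of its underside.
- facet_piece: Wooden facet holder with brass screws, 150 x 42 x 35 mm, lying on the hand-rest plate; bystander. Origin at the centre of its underside.

How it is judged (in metres and radians):
On the way, in this order (a step that is already met when the one before it is completed fails the run):
1. the teeth are in full mesh: the knob is fully home (value of joint gear_knob above 0.0125 m), for 0.2 s.
2. the slow gear has come round with the spindle by at least 0.55 rad, the knob still home (value of joint gear_knob above 0.0125 m and (value of joint slow_gear above 0.55 rad or value of joint slow_gear below -0.55 rad)), for 0.1 s.
At the end, for the whole second after the job is handed in: The knob is down to within 1.5 mm of fully home, the slow gear has been turned through the teeth by at least 0.55 rad either way from where it stood, and the spindle is at rest (all of step 2 and velocity of joint spindle between -0.1 and 0.1 rad/s); the robot touches nothing.
It fails at once if the dog teeth are forced (35 N or more on them) (contact force between clutch and anything else above 35 N).
It fails at once if a bystander (jar, pot, facet holder) is shifted by more than 25 mm (distance of any of grit_jar, white_pot, facet_piece from where it was at the start of the episode above 0.025 m).
It also fails if it takes over 64 s, if anything falls off the work surface, if the arm or the gripper's body presses on something with over 40 N, if the wrist force passes 120 N, or if a joint passes its speed limit or range.

## Working session

There is one attempt and no reset: what is moved stays moved. The work goes in short steps, Python scripts to look and compute and a tool call to move; the robot and the scene stay as the last step left them, time stands still between calls to the robot, and variables do not carry over. Pictures are saved under pics/ and viewed, at most 10 in all, crops included, and the job is handed in when it is done.

Besides the shell and the picture viewer there is one more tool, called after "Call:" as name(argument=value, ...) on one line, values as JSON. step_arm: Moves the arm, as the interface text tells. Its arguments: {"type":"object","properties":{"motion":{"type":"array","items":{"type":"object","properties":{"claw":{"type":"number"},"delta_pos":{"type":"array","items":{"type":"number"}},"turn":{"type":"number"}}}},"force":{"type":"number"}},"required":["motion"]}

```bash
mkdir -p pics; cat > h.py <<'E'
from rig import *
import numpy as np, cv2
def save(n,fn):
    f=grab_frame(n); cv2.imwrite('pics/'+fn,f['img'][:,:,::-1]); return f
def focal(f): return f['img'].shape[0]/2/np.tan(np.radians(f['vertical_fov'])/2)
def ray(f,u,v):
    k=focal(f); R=np.array(f['R']);t=np.array(f['t'])
    return -R.T@t, R.T@np.array([(u-f['cx'])/k,(v-f['cy'])/k,1])
def onplane(f,u,v,z):
    o,d=ray(f,u,v); return o+d*(z-o[2])/d[2]
def proj(f,X):
    c=np.array(f['R'])@X+f['t']; k=focal(f); return f['cx']+k*c[0]/c[2], f['cy']+k*c[1]/c[2]
E
python3 - <<'E'
from h import *
fs=[save(n,n+'0.png') for n in('scene','top')]
for f in fs: print(ray(f,256,192),f['vertical_fov'])
a=np.hstack([f['img'] for f in fs])[:,:,::-1]
cv2.imwrite('pics/both.png',cv2.resize(np.vstack([f['img'] for f in fs])[:,:,::-1],(400,600)))
s=sense();print({k:np.round(v,3) for k,v in s.items()})
E
```

```text
(array([1016.23293286, -361.27885314,  952.8894024 ]), array([-0.43300543,  0.4700724 , -0.76926965])) 49.19104671772372
(array([ 285.34440844,   87.94448782, 1389.3663869 ]), array([ 0.22919381,  0.02573374, -0.97312924])) 47.54763069748705
{'clock': np.float64(0.1), 'qpos': array([ 1.19 ,  0.354,  1.634,  0.   ,  1.155, -0.002]), 'qvel': array([ 0.001,  0.001, -0.002,  0.001,  0.001, -0.001]), 'joint_efforts': array([ 1.0000e-03, -6.0636e+01, -3.4282e+01,  0.0000e+00,  4.0000e-03,
        0.0000e+00]), 'eef_pos': array([230.973, 580.29 , 238.606]), 'tcp_rot': array([-3.14 , -0.   ,  2.763]), 'contact_force': array([-0.84 ,  0.313, -0.438]), 'wrist_torque': array([0.053, 0.028, 0.024]), 'grasp_force': np.float64(0.0), 'opening': np.float64(1.001)}
```

View pics/top0.png

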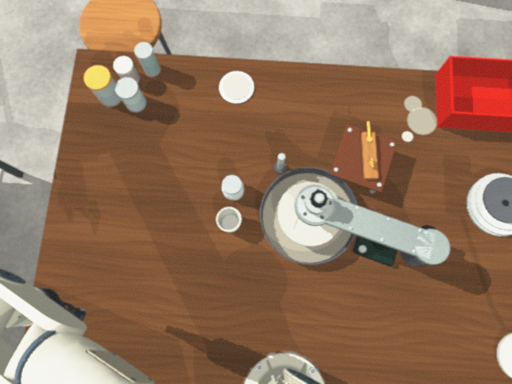

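View pics/scene0.png

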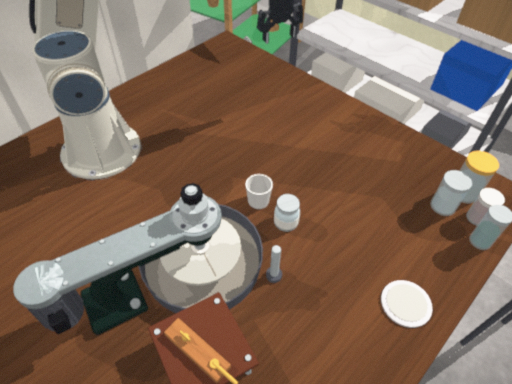

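Top view: the black knob is at about (319,199), with the arm running right and down to the motor at (430,245). The gripper is at the bottom, about (285,370). Scene view: the knob is at about (191,193). Next I triangulate the knob.

```bash
python3 - <<'E'
from h import *
import pickle
out=[]
for n,(u,v) in (('scene',(191,193)),('top',(319,199))):
    f=grab_frame(n); g=f['img'].max(2); m=np.zeros_like(g); m[v-16:v+17,u-16:u+17]=(g[v-16:v+17,u-16:u+17]<70)
    nn,l,st,c=cv2.connectedComponentsWithStats(m); i=1+np.argmax(st[1:,4])
    cn=cv2.findContours((l==i).astype(np.uint8),0,2)[0][0]; (cx,cy),r=cv2.minEnclosingCircle(cn)
    print(n,c[i],st[i],(cx,cy),r); out.append((f,cx,cy))
    for z in(265,277,289): print(z,onplane(f,cx,cy,z))
    cv2.imwrite('pics/c_%s.png'%n,cv2.resize(f['img'][v-40:v+40,u-50:u+50,::-1],None,fx=4,fy=4))
a,b=[ray(*o) for o in out]
A=np.stack([a[1],-b[1]],1);s=np.linalg.lstsq(A,b[0]-a[0],rcond=None)[0]
print(a[0]+a[1]*s[0],b[0]+b[1]*s[1])
f=out[1][0]
print('motor',onplane(f,432,245,205))
cv2.imwrite('pics/c2.png',np.hstack([cv2.imread('pics/c_%s.png'%n) for n in('scene','top')]))
E
```

```text
scene [191.4612069  195.66810345] [181 183  21  22 232] (191.06967163085938, 193.557373046875) 11.011824607849121
265 [533.34959891 -40.30042764 265.        ]
277 [541.77333678 -45.89978866 277.        ]
289 [550.19707465 -51.49914968 289.        ]
top [317.4057971  200.60869565] [311 191  16  16  69] (318.20001220703125, 198.5) 7.816097259521484
265 [543.62657461 -47.54258396 265.        ]
277 [540.87001231 -46.09657412 277.        ]
289 [538.11345001 -44.65056428 289.        ]
[541.35524822 -45.62188011 276.40441372] [541.00988023 -46.16994463 276.39112024]
motor [ 448.90018789 -368.12206115  205.        ]
```

View pics/c2.png

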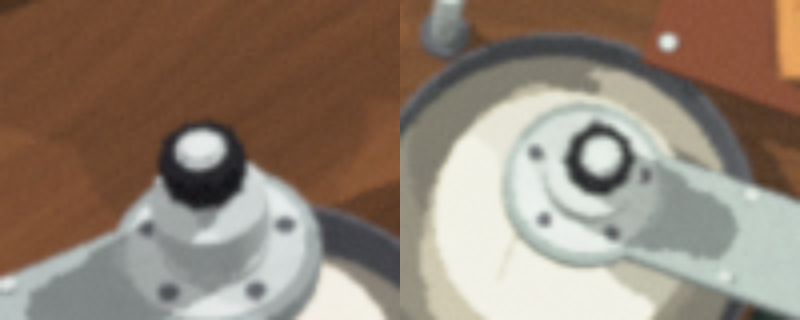

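Call:
step_arm(motion=[{"claw": 85, "delta_pos": [-26, -23, -12], "turn": 0}, {"claw": 85, "delta_pos": [-26, -23, -12], "turn": 0}, {"claw": 85, "delta_pos": [-26, -23, -12], "turn": 0}, {"claw": 85, "delta_pos": [-26, -23, -12], "turn": 0}, {"claw": 85, "delta_pos": [-26, -23, -12], "turn": 0}, {"claw": 85, "delta_pos": [-26, -23, -12], "turn": 0}, {"claw": 85, "delta_pos": [-26, -23, -12], "turn": 0}, {"claw": 85, "delta_pos": [-26, -23, -12], "turn": 0}])

```text
clock: 0.87
eef_pos: [356.6, 331.1, 335.8]
tcp_rot: [3.142, 0.0, 2.763]
contact_force: [1.1, 0.7, -0.5]
opening: 0.997
grasp_force: 0.0
```

Call:
step_arm(motion=[{"claw": 85, "delta_pos": [-26, -23, 0], "turn": 0}, {"claw": 85, "delta_pos": [-26, -23, 0], "turn": 0}, {"claw": 85, "delta_pos": [-26, -23, 0], "turn": 0}, {"claw": 85, "delta_pos": [-26, -23, 0], "turn": 0}, {"claw": 85, "delta_pos": [-26, -23, 0], "turn": 0}, {"claw": 85, "delta_pos": [-26, -23, 0], "turn": 0}, {"claw": 85, "delta_pos": [-26, -23, 0], "turn": 0}, {"claw": 85, "delta_pos": [-26, -23, 0], "turn": 0}])

```text
clock: 1.53
eef_pos: [481.9, 83.3, 335.4]
tcp_rot: [3.141, 0.0, 2.763]
contact_force: [0.5, -0.5, -1.4]
opening: 1.0
grasp_force: 0.0
```

```bash
cat > go.py <<'E'
from h import *
import sys
s=sense();print({k:np.round(v,3) for k,v in s.items() if k in('clock','qpos','eef_pos','tcp_rot','contact_force','wrist_torque','grasp_force','opening')})
from scipy.spatial.transform import Rotation as Ro
R=Ro.from_euler('xyz',s['tcp_rot']).as_matrix()
print('tool delta to knob',R.T@(np.array([541,-46,265])-s['eef_pos']))
E
python3 go.py
```

```text
{'clock': np.float64(1.533), 'qpos': array([ 0.168,  0.052,  1.796,  0.   ,  1.294, -1.024]), 'eef_pos': array([481.92 ,  83.253, 335.367]), 'tcp_rot': array([3.141, 0.   , 2.763]), 'contact_force': array([ 0.513, -0.469, -1.445]), 'wrist_torque': array([-0.016, -0.02 ,  0.005]), 'grasp_force': np.float64(0.0), 'opening': np.float64(1.0)}
tool delta to knob [-102.68487269  -98.24668135   70.36809235]
```

Call:
step_arm(motion=[{"claw": 85, "delta_pos": [-25, -24, 0], "turn": 0}, {"claw": 85, "delta_pos": [-25, -24, 0], "turn": 0}, {"claw": 85, "delta_pos": [-25, -24, 0], "turn": 0}, {"claw": 85, "delta_pos": [-25, -24, 0], "turn": 0}, {"claw": 85, "delta_pos": [-2.5, -2, 0], "turn": 0}, {"claw": 85, "delta_pos": [0, 0, 0], "turn": 0}])

```text
clock: 2.03
eef_pos: [540.9, -45.7, 334.8]
tcp_rot: [-3.141, -0.001, 2.76]
contact_force: [-0.3, -0.4, -0.9]
opening: 0.994
grasp_force: 0.0
```

```bash
cat >> go.py <<'E'
if len(sys.argv)>1:
    f=save('wrist',sys.argv[1]); g=f['img'].max(2); print('proj',[proj(f,np.array([541,-46,z])) for z in(263,277,289)])
    print('top: ',end='')
E
python3 go.py w1.png
```

```text
{'clock': np.float64(2.033), 'qpos': array([-0.087,  0.144,  1.693, -0.   ,  1.305, -1.276]), 'eef_pos': array([540.893, -45.667, 334.83 ]), 'tcp_rot': array([-3.141e+00, -1.000e-03,  2.760e+00]), 'contact_force': array([-0.344, -0.407, -0.932]), 'wrist_torque': array([-0.   , -0.068, -0.031]), 'grasp_force': np.float64(0.0), 'opening': np.float64(0.994)}
tool delta to knob [-0.26900307 -0.25275874 69.82958022]
proj [(np.float64(260.8165319855353), np.float64(207.9808934496419)), (np.float64(260.7288096842557), np.float64(215.8244682675187)), (np.float64(260.6442211462614), np.float64(223.38784174057116))]
top:
```

View pics/w1.png

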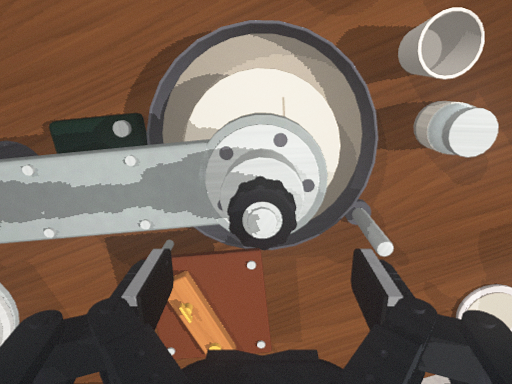

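Wrist view: the knob is centred under the gripper at about (262,214), with the spindle end at (263,221). Both are within a couple of pixels of prediction. I refine this numerically.

```bash
python3 - <<'E'
from h import *
f=grab_frame('wrist'); g=f['img'].max(2).astype(int); sub=np.zeros(g.shape,np.uint8); sub[165:262,215:310]=(g[165:262,215:310]<75)
sub=cv2.morphologyEx(sub,cv2.MORPH_OPEN,np.ones((5,5)))
c=max(cv2.findContours(sub,0,2)[0],key=cv2.contourArea); print(cv2.minEnclosingCircle(c),cv2.boundingRect(c))
print(onplane(f,*cv2.minEnclosingCircle(c)[0],277),onplane(f,263,221.5,292))
g2=grab_frame('wrist')['img'][195:250,235:290].min(2); b=(g2>110).astype(np.uint8)
n,l,s,ce=cv2.connectedComponentsWithStats(b); print([(s[i],ce[i]+[235,195]) for i in range(1,n) if s[i,4]>100])
E
```

```text
((269.9262390136719, 216.47523498535156), 44.136531829833984) (227, 179, 83, 72)
[543.15832273 -39.21099876 277.        ] [538.54314288 -42.37825701 292.        ]
[(array([   5,    9,   40,   37, 1180], dtype=int32), array([259.48474576, 221.81949153]))]
```

Call:
step_arm(motion=[{"claw": 85, "delta_pos": [1.5, 0.5, 20], "turn": 0}, {"claw": 85, "delta_pos": [0, 0, 20], "turn": 0}, {"claw": 85, "delta_pos": [0, 0, 20], "turn": 0}, {"claw": 85, "delta_pos": [0, 0, 10], "turn": 0}, {"claw": 60, "delta_pos": [0, 0, 0], "turn": 0}, {"claw": 60, "delta_pos": [0, 0, 0], "turn": 0}])

```text
clock: 2.68
eef_pos: [539.2, -42.2, 265.6]
tcp_rot: [-3.142, -0.0, 2.764]
contact_force: [1.4, 0.3, 0.2]
opening: 0.745
grasp_force: 0.0
```

Call:
step_arm(force=30, motion=[{"claw": 52, "delta_pos": [0, 0, 0], "turn": 0}, {"claw": 48, "delta_pos": [0, 0, 0], "turn": 0}, {"claw": 44, "delta_pos": [0, 0, 0], "turn": 0}, {"claw": 40, "delta_pos": [0, 0, 0], "turn": 0}, {"claw": 40, "delta_pos": [0, 0, 0], "turn": 0}])

```text
clock: 3.1
eef_pos: [539.1, -44.7, 266.6]
tcp_rot: [-3.139, 0.001, 2.763]
contact_force: [-3.9, -9.1, 2.2]
opening: 0.53
grasp_force: 30.5
```

```bash
python3 go.py w2.png
```

```text
{'clock': np.float64(3.1), 'qpos': array([-0.084,  0.196,  1.784, -0.003,  1.162, -1.274]), 'eef_pos': array([539.15 , -44.7  , 266.565]), 'tcp_rot': array([-3.139e+00,  1.000e-03,  2.763e+00]), 'contact_force': array([-3.862, -9.069,  2.2  ]), 'wrist_torque': array([-1.187,  0.488,  0.012]), 'grasp_force': np.float64(30.542), 'opening': np.float64(0.53)}
tool delta to knob [-2.19725271 -0.51937865  1.56948901]
proj [(np.float64(259.7114035958788), np.float64(262.16643706554737)), (np.float64(259.405242859719), np.float64(278.52054460464353)), (np.float64(259.0942701866708), np.float64(295.1316901112217))]
top:
```

View pics/w2.png

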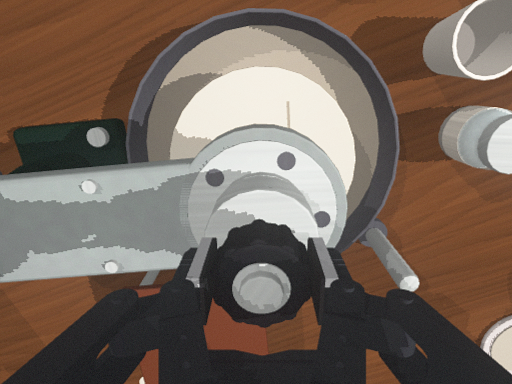

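The knob is gripped at 45 mm opening and centred between the pads, at about (262,278). I relieve the side load and start easing down.

Call:
step_arm(motion=[{"claw": 40, "delta_pos": [-0.5, -2.5, 0], "turn": 0}, {"claw": 40, "delta_pos": [0, 0, 1], "turn": 0}, {"claw": 40, "delta_pos": [0, 0, 1], "turn": 0}, {"claw": 40, "delta_pos": [0, 0, 1], "turn": 0}, {"claw": 40, "delta_pos": [0, 0, 0], "turn": 0}])

```text
clock: 3.57
eef_pos: [539.1, -45.0, 262.9]
tcp_rot: [3.141, 0.001, 2.763]
contact_force: [-2.0, 4.9, 4.6]
opening: 0.529
grasp_force: 31.3
```

Call:
step_arm(motion=[{"claw": 40, "delta_pos": [0, 0, 1], "turn": 0}, {"claw": 40, "delta_pos": [0, 0, 0], "turn": 0}, {"claw": 40, "delta_pos": [0, 0, 0], "turn": 0}])

```text
clock: 3.82
eef_pos: [539.2, -45.0, 262.7]
tcp_rot: [3.141, 0.001, 2.763]
contact_force: [-5.7, 5.4, 12.3]
opening: 0.528
grasp_force: 31.9
```

Call:
step_arm(motion=[{"claw": 40, "delta_pos": [0, 0.5, 0], "turn": 0.05}, {"claw": 40, "delta_pos": [0, 0, 0], "turn": 0.05}, {"claw": 40, "delta_pos": [0, 0, 0], "turn": 0.05}, {"claw": 40, "delta_pos": [0, 0, 0], "turn": 0}])

```text
clock: 4.15
eef_pos: [539.3, -44.7, 262.7]
tcp_rot: [3.141, 0.001, 2.61]
contact_force: [-6.4, 4.2, 13.1]
opening: 0.533
grasp_force: 31.8
```

```bash
python3 go.py
```

```text
{'clock': np.float64(4.15), 'qpos': array([-0.086,  0.199,  1.788,  0.   ,  1.153, -1.125]), 'eef_pos': array([539.288, -44.724, 262.713]), 'tcp_rot': array([3.141e+00, 1.000e-03, 2.610e+00]), 'contact_force': array([-6.433,  4.242, 13.072]), 'wrist_torque': array([ 0.728,  0.864, -0.039]), 'grasp_force': np.float64(31.809), 'opening': np.float64(0.533)}
tool delta to knob [-2.12408855 -0.22945801 -2.28573865]
```

Call:
step_arm(motion=[{"claw": 40, "delta_pos": [0, 0, 0], "turn": 0.05}, {"claw": 40, "delta_pos": [0, 0, 0], "turn": 0.05}, {"claw": 40, "delta_pos": [0, 0, 0], "turn": 0}])

```text
clock: 4.4
eef_pos: [539.4, -44.6, 262.7]
tcp_rot: [3.14, 0.001, 2.51]
contact_force: [-6.0, 4.9, 12.3]
opening: 0.529
grasp_force: 31.8
```

Call:
step_arm(motion=[{"claw": 40, "delta_pos": [0, 0, 0], "turn": 0.05}, {"claw": 40, "delta_pos": [0, 0, 0], "turn": 0.05}, {"claw": 40, "delta_pos": [0, 0, 0], "turn": 0}])

```text
clock: 4.65
eef_pos: [539.5, -44.5, 261.9]
tcp_rot: [3.14, 0.0, 2.41]
contact_force: [-2.6, 4.7, 2.9]
opening: 0.523
grasp_force: 30.9
```

Call:
step_arm(motion=[{"claw": 40, "delta_pos": [0, 0, 0], "turn": 0.05}, {"claw": 40, "delta_pos": [0, 0, 0], "turn": 0.05}, {"claw": 40, "delta_pos": [0, 0, 0], "turn": 0}])

```text
clock: 4.9
eef_pos: [539.5, -44.4, 261.7]
tcp_rot: [3.14, 0.0, 2.31]
contact_force: [-1.4, 6.0, 3.7]
opening: 0.528
grasp_force: 30.9
```

The teeth have dropped into a gap, since force and z both fell. I ease it down.

Call:
step_arm(motion=[{"claw": 40, "delta_pos": [0, 0, 1], "turn": 0}, {"claw": 40, "delta_pos": [0, 0, 1], "turn": 0}, {"claw": 40, "delta_pos": [0, 0, 0], "turn": 0}])

```text
clock: 5.15
eef_pos: [539.5, -44.4, 259.5]
tcp_rot: [3.14, -0.0, 2.313]
contact_force: [-0.0, 5.1, 1.1]
opening: 0.531
grasp_force: 30.9
```

```bash
python3 go.py
```

```text
{'clock': np.float64(5.15), 'qpos': array([-8.500e-02,  2.030e-01,  1.791e+00,  1.000e-03,  1.147e+00,
       -8.280e-01]), 'eef_pos': array([539.498, -44.365, 259.48 ]), 'tcp_rot': array([ 3.14 , -0.   ,  2.313]), 'contact_force': array([-0.037,  5.127,  1.095]), 'wrist_torque': array([ 0.909, -0.026, -0.015]), 'grasp_force': np.float64(30.9), 'opening': np.float64(0.531)}
tool delta to knob [-2.22015788  0.00989839 -5.51965284]
```

Call:
step_arm(motion=[{"claw": 40, "delta_pos": [0, 0, 1], "turn": 0}, {"claw": 40, "delta_pos": [0, 0, 1], "turn": 0}, {"claw": 40, "delta_pos": [0, 0, 1], "turn": 0}, {"claw": 40, "delta_pos": [0, 0, 0], "turn": 0}])

```text
clock: 5.48
eef_pos: [539.5, -44.4, 256.5]
tcp_rot: [3.14, -0.0, 2.313]
contact_force: [0.1, 5.8, 0.2]
opening: 0.522
grasp_force: 30.9
```

Call:
step_arm(motion=[{"claw": 40, "delta_pos": [0, 0, 1], "turn": 0}, {"claw": 40, "delta_pos": [0, 0, 0.5], "turn": 0}, {"claw": 40, "delta_pos": [0, 0, 0], "turn": 0}])

```text
clock: 5.73
eef_pos: [539.5, -44.4, 255.0]
tcp_rot: [3.14, 0.0, 2.313]
contact_force: [-0.7, 6.2, 1.0]
opening: 0.524
grasp_force: 30.9
```

Call:
step_arm(motion=[{"claw": 40, "delta_pos": [0, 0, 1], "turn": 0}, {"claw": 40, "delta_pos": [0, 0, 0], "turn": 0}, {"claw": 40, "delta_pos": [0, 0, 0], "turn": 0}])

```text
clock: 5.98
eef_pos: [539.6, -44.4, 254.8]
tcp_rot: [3.14, 0.0, 2.313]
contact_force: [-3.8, 5.4, 7.5]
opening: 0.529
grasp_force: 31.6
```

Home: it stopped dead 8 mm below the tooth-on-tooth height. Now I turn it.

Call:
step_arm(force=50, motion=[{"claw": 40, "delta_pos": [0, 0, 0], "turn": 0}, {"claw": 40, "delta_pos": [0, 0, 0], "turn": 0}, {"claw": 40, "delta_pos": [0, 0, 0], "turn": 0.03}, {"claw": 40, "delta_pos": [0, 0, 0], "turn": 0.03}, {"claw": 40, "delta_pos": [0, 0, 0], "turn": 0.04}, {"claw": 40, "delta_pos": [0, 0, 0], "turn": 0.05}, {"claw": 40, "delta_pos": [0, 0, 0], "turn": 0.05}])

```text
clock: 6.57
eef_pos: [539.9, -44.2, 255.0]
tcp_rot: [3.139, 0.0, 2.111]
contact_force: [-2.1, 6.9, 8.9]
opening: 0.52
grasp_force: 49.6
```

```bash
python3 go.py
```

```text
{'clock': np.float64(6.567), 'qpos': array([-8.500e-02,  2.070e-01,  1.796e+00,  1.000e-03,  1.136e+00,
       -6.260e-01]), 'eef_pos': array([539.851, -44.165, 254.976]), 'tcp_rot': array([3.139, 0.   , 2.111]), 'contact_force': array([-2.06 ,  6.871,  8.91 ]), 'wrist_torque': array([1.08 , 0.303, 0.451]), 'grasp_force': np.float64(49.625), 'opening': np.float64(0.52)}
tool delta to knob [ -2.16586539   0.06538581 -10.02370857]
```

The torque is 0.45 N m, so the gear is being driven. I keep turning.

Call:
step_arm(motion=[{"claw": 40, "delta_pos": [0, 0, 0], "turn": 0.06}, {"claw": 40, "delta_pos": [0, 0, 0], "turn": 0.06}, {"claw": 40, "delta_pos": [0, 0, 0], "turn": 0.06}, {"claw": 40, "delta_pos": [0, 0, 0], "turn": 0.06}, {"claw": 40, "delta_pos": [0, 0, 0], "turn": 0.06}, {"claw": 40, "delta_pos": [0, 0, 0], "turn": 0.06}, {"claw": 40, "delta_pos": [0, 0, 0], "turn": 0.06}])

```text
clock: 7.15
eef_pos: [540.5, -44.0, 255.0]
tcp_rot: [3.138, -0.001, 1.691]
contact_force: [1.5, 8.1, 6.6]
opening: 0.527
grasp_force: 49.9
```

Call:
step_arm(motion=[{"claw": 40, "delta_pos": [0, 0, 0], "turn": 0.06}, {"claw": 40, "delta_pos": [0, 0, 0], "turn": 0.06}, {"claw": 40, "delta_pos": [0, 0, 0], "turn": 0.06}, {"claw": 40, "delta_pos": [0, 0, 0], "turn": 0.06}, {"claw": 40, "delta_pos": [0, 0, 0], "turn": 0.06}, {"claw": 40, "delta_pos": [0, 0, 0], "turn": 0.05}, {"claw": 40, "delta_pos": [0, 0, 0], "turn": 0.04}, {"claw": 40, "delta_pos": [0, 0, 0], "turn": 0}])

```text
clock: 7.82
eef_pos: [541.1, -44.0, 255.0]
tcp_rot: [3.137, -0.003, 1.301]
contact_force: [3.6, 8.5, 4.5]
opening: 0.524
grasp_force: 50.2
```

```bash
python3 go.py w3.png
```

```text
{'clock': np.float64(7.817), 'qpos': array([-0.085,  0.208,  1.796,  0.002,  1.134,  0.184]), 'eef_pos': array([541.122, -44.   , 255.009]), 'tcp_rot': array([ 3.137e+00, -3.000e-03,  1.301e+00]), 'contact_force': array([3.632, 8.492, 4.493]), 'wrist_torque': array([ 1.211, -0.404,  0.139]), 'grasp_force': np.float64(50.235), 'opening': np.float64(0.524)}
tool delta to knob [-1.93360136  0.45741793 -9.99391293]
proj [(np.float64(266.0704874561001), np.float64(273.15431736173275)), (np.float64(266.6113173939953), np.float64(291.90442357822155)), (np.float64(267.16865760384655), np.float64(311.2269266447065))]
top:
```

View pics/w3.png

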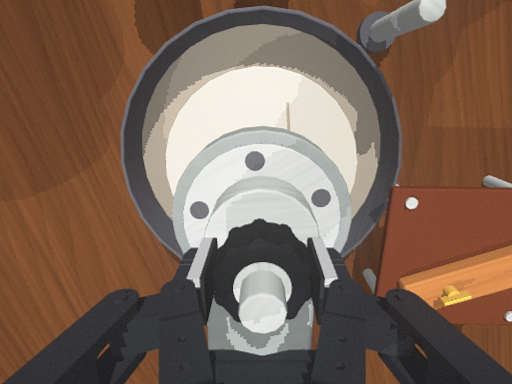

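The knob is still gripped and the spindle end pokes well out, around (264,300). The lap mark at (288,115) hasn't shifted relative to the gripper, so nothing slipped. The gear holes at (199,210), (255,160) and (321,197) lag by only about 0.5 rad of the 1.46 rad turn, so the gear has turned about 0.95 rad. Next I relieve the side load and release.

Call:
step_arm(motion=[{"claw": 40, "delta_pos": [2, 0.5, 0], "turn": 0}, {"claw": 40, "delta_pos": [0, 0, 0], "turn": 0}, {"claw": 60, "delta_pos": [0, 0, 0], "turn": 0}, {"claw": 75, "delta_pos": [0, 0, 0], "turn": 0}, {"claw": 85, "delta_pos": [0, 0, 0], "turn": 0}, {"claw": 85, "delta_pos": [0, 0, 0], "turn": 0}, {"claw": 85, "delta_pos": [0, 0, 0], "turn": 0}])

```text
clock: 8.45
eef_pos: [540.0, -43.3, 253.6]
tcp_rot: [-3.141, 0.0, 1.303]
contact_force: [0.2, -0.2, 0.1]
opening: 0.994
grasp_force: 0.0
```

Call:
step_arm(motion=[{"claw": 85, "delta_pos": [0, 0, -5], "turn": 0}, {"claw": 85, "delta_pos": [0, 0, -15], "turn": 0}, {"claw": 85, "delta_pos": [0, 0, -25], "turn": 0}, {"claw": 85, "delta_pos": [0, 0, -25], "turn": 0}, {"claw": 85, "delta_pos": [0, 0, -25], "turn": 0}, {"claw": 85, "delta_pos": [0, 0, 0], "turn": 0}, {"claw": 85, "delta_pos": [0, 0, 0], "turn": 0}])

```text
clock: 9.03
eef_pos: [540.8, -43.3, 350.5]
tcp_rot: [3.138, -0.001, 1.303]
contact_force: [-0.2, 0.7, -0.2]
opening: 0.996
grasp_force: 0.0
```

```bash
python3 go.py w4.png; python3 -c "
from h import *
f=grab_frame('scene');cv2.imwrite('pics/s4.png',np.vstack([cv2.resize(f['img'][150:240,130:270,::-1],(450,290)),cv2.resize(cv2.imread('pics/scene0.png')[150:240,130:270],(450,290))]))"
```

```text
{'clock': np.float64(9.033), 'qpos': array([-0.083,  0.131,  1.675, -0.   ,  1.332,  0.185]), 'eef_pos': array([540.811, -43.317, 350.488]), 'tcp_rot': array([ 3.138e+00, -1.000e-03,  1.303e+00]), 'contact_force': array([-0.195,  0.689, -0.231]), 'wrist_torque': array([ 0.027, -0.058,  0.032]), 'grasp_force': np.float64(0.0), 'opening': np.float64(0.996)}
tool delta to knob [-2.58512513  0.61558242 85.48893147]
proj [(np.float64(264.7479502402281), np.float64(201.7935634550356)), (np.float64(264.9730713906827), np.float64(208.75875571431956)), (np.float64(265.18839885889065), np.float64(215.4209338870255))]
top:
```

View pics/w4.png

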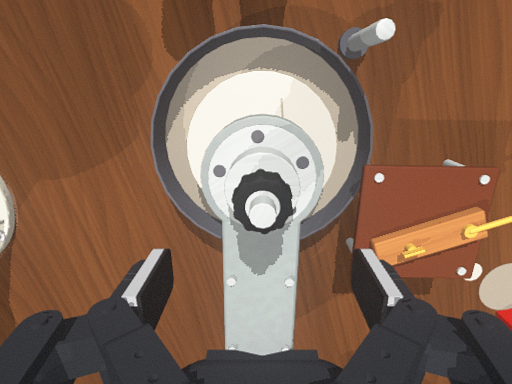

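View pics/s4.png

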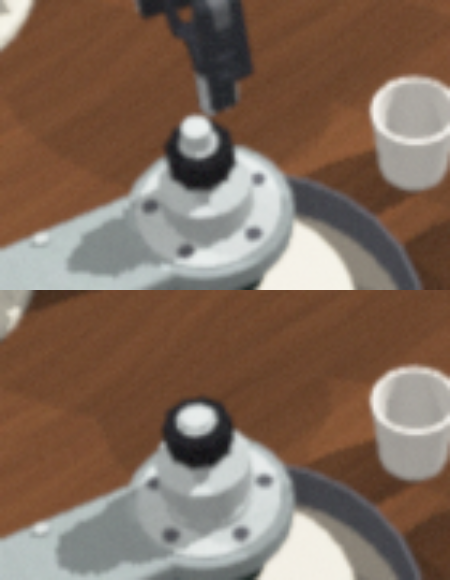

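The gripper is clear and the knob sits lower with the spindle end poking well out. The pot hasn't moved. One numeric check of the drop before handing in.

```bash
python3 - <<'E'
from h import *
f=grab_frame('scene'); new=cv2.cvtColor(f['img'],cv2.COLOR_RGB2GRAY); old=cv2.cvtColor(cv2.imread('pics/scene0.png'),cv2.COLOR_BGR2GRAY)
up=lambda a:cv2.resize(a[175:225,165:220],None,fx=10,fy=10,interpolation=cv2.INTER_CUBIC)
o,n=up(old),up(new); t=o[200:330,150:370]
r=cv2.matchTemplate(n,t,cv2.TM_CCOEFF_NORMED); _,v,_,p=cv2.minMaxLoc(r)
print('shift px',(p[0]-150)/10,(p[1]-200)/10,v)
a,b=[np.array(proj(f,np.array([541,-46,z]))) for z in(277,263)];print('expected',b-a)
E
```

```text
shift px 0.6 3.7 0.9810415506362915
expected [0.69196478 4.21948052]
```

The drop comes out at about 12.3 ± 1 mm, which is too uncertain. I'll press lightly on the top of the grip, with the fingertips straddling the spindle, to confirm it's fully home.

Call:
step_arm(motion=[{"claw": 30, "delta_pos": [-1, 0.5, 10], "turn": 0}, {"claw": 30, "delta_pos": [0, 0, 10], "turn": 0}, {"claw": 30, "delta_pos": [0, 0, 10], "turn": 0}, {"claw": 30, "delta_pos": [0, 0, 10], "turn": 0}, {"claw": 30, "delta_pos": [0, 0, 10], "turn": 0}, {"claw": 30, "delta_pos": [0, 0, 10], "turn": 0}, {"claw": 30, "delta_pos": [0, 0, 0], "turn": 0}, {"claw": 30, "delta_pos": [0, 0, 0], "turn": 0}])

```text
clock: 9.85
eef_pos: [540.0, -44.3, 288.0]
tcp_rot: [-3.14, 0.0, 1.303]
contact_force: [0.8, -0.3, -0.3]
opening: 0.351
grasp_force: 0.0
```

Call:
step_arm(motion=[{"claw": 30, "delta_pos": [0, 0, 1.5], "turn": 0}, {"claw": 30, "delta_pos": [0, 0, 1.5], "turn": 0}, {"claw": 30, "delta_pos": [0, 0, 1], "turn": 0}, {"claw": 30, "delta_pos": [0, 0, 0], "turn": 0}])

```text
clock: 10.18
eef_pos: [540.4, -44.3, 285.0]
tcp_rot: [3.141, -0.0, 1.303]
contact_force: [-0.1, -0.2, -0.1]
opening: 0.35
grasp_force: 0.0
```

Call:
step_arm(motion=[{"claw": 30, "delta_pos": [0, 0, 1], "turn": 0}, {"claw": 30, "delta_pos": [0, 0, 1], "turn": 0}, {"claw": 30, "delta_pos": [0, 0, 0], "turn": 0}])

```text
clock: 10.43
eef_pos: [540.3, -44.3, 282.7]
tcp_rot: [-3.142, 0.0, 1.303]
contact_force: [-0.4, 0.1, 0.2]
opening: 0.352
grasp_force: 0.0
```

Call:
step_arm(motion=[{"claw": 30, "delta_pos": [0, 0, 1], "turn": 0}, {"claw": 30, "delta_pos": [0, 0, 1], "turn": 0}, {"claw": 30, "delta_pos": [0, 0, 0], "turn": 0}])

```text
clock: 10.68
eef_pos: [540.4, -44.4, 282.4]
tcp_rot: [3.141, -0.0, 1.303]
contact_force: [-3.8, -0.6, 13.1]
opening: 0.35
grasp_force: 6.8
```

Call:
step_arm(motion=[{"claw": 30, "delta_pos": [0, 0, 1], "turn": 0}, {"claw": 30, "delta_pos": [0, 0, 0], "turn": 0}])

```text
clock: 10.85
eef_pos: [540.5, -44.3, 282.4]
tcp_rot: [3.14, -0.0, 1.303]
contact_force: [-8.4, 1.1, 21.2]
opening: 0.352
grasp_force: 10.5
```

Call:
step_arm(motion=[{"claw": 30, "delta_pos": [0, 0, 1], "turn": 0}, {"claw": 30, "delta_pos": [0, 0, 0], "turn": 0}])

```text
clock: 11.02
eef_pos: [540.5, -44.3, 282.3]
tcp_rot: [3.14, -0.0, 1.303]
contact_force: [-9.8, 1.4, 28.0]
opening: 0.355
grasp_force: 14.2
```

Dead stop well above the drag, with no movement, so the knob is fully home. I retreat.

Call:
step_arm(motion=[{"claw": 30, "delta_pos": [0, 0, -3], "turn": 0}, {"claw": 30, "delta_pos": [0, 0, -6], "turn": 0}, {"claw": 30, "delta_pos": [0, 0, -15], "turn": 0}, {"claw": 30, "delta_pos": [0, 0, -25], "turn": 0}, {"claw": 30, "delta_pos": [0, 0, -25], "turn": 0}, {"claw": 30, "delta_pos": [0, 0, 0], "turn": 0}, {"claw": 30, "delta_pos": [0, 0, 0], "turn": 0}, {"claw": 30, "delta_pos": [0, 0, 0], "turn": 0}])

```text
clock: 11.68
eef_pos: [540.0, -44.3, 352.2]
tcp_rot: [-3.141, 0.0, 1.303]
contact_force: [-0.4, 0.8, -0.1]
opening: 0.352
grasp_force: 0.0
```

```bash
python3 go.py; python3 -c "
from rig import *
print(sign_off())"
```

```text
{'clock': np.float64(11.683), 'qpos': array([-0.085,  0.131,  1.671,  0.   ,  1.34 ,  0.183]), 'eef_pos': array([539.986, -44.312, 352.166]), 'tcp_rot': array([-3.141,  0.   ,  1.303]), 'contact_force': array([-0.432,  0.815, -0.071]), 'wrist_torque': array([-0.008,  0.013, -0.023]), 'grasp_force': np.float64(0.0), 'opening': np.float64(0.352)}
tool delta to knob [-1.34852607  1.48399372 87.16466422]
the job is handed in; nothing more can be done
None
```

The lap is in slow gear and the job is handed in (no verdict came back): the knob is fully home, the gear turned about 0.95 rad with the spindle by my estimate from the images, and the arm is clear.

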